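# Lock the swivel dock and open the wax-remover bottle

### The job

Pick up the mallet by its handle and, with the mallet only, knock the dock's steel lock pin all the way down so that the bottle can no longer swivel, then set the mallet down on the bare counter without dropping it. Then open the bottle: grip its push-and-turn cap, press it firmly down, twist it anticlockwise (seen from above) until it is free, and lift it straight up off the bottle. Finish while still holding the cap, upright and still, clear above the bottle's mouth, and leave the other things on the counter where they are.

Things in the scene. Friction and masses are not known exactly. Their poses are not given: they have to be found in the camera images.
- dock: Fixed dark steel base plate 130 x 190 x 16 mm carrying the bottle and, beside it, an aluminium bracket with the lock pin. Origin: on the counter, on the bottle's axis; z up. Pin axis at local x 0, y -80 mm. Plate spans local x -65..65, y -125..65 mm. Bracket (30 mm wide, local y -63..-119 mm) is 107 mm tall.
- bottle: Grey bottle of wax remover on a round turntable (108 mm wide, top 24 mm above the counter) in the dock; both swivel about the vertical axis (a weak spring swings them back) until the pin's foot drops into the 14 mm gap between two ears on the turntable's arm, which rest below the pin. Origin: on the axis, 16 mm above the counter. Body 68 mm wide, shoulder from 99 mm above the counter.
- bottle_mouth (a point): Centre of the mouth of the bottle's 32 mm wide neck, 155 mm above the counter. Under the cap a white sprung plunger, 20 mm wide, stands up to 10 mm out of it. Three lugs on the neck hold the cap.
- cap: Loose white round ribbed cap on the bottle, 58 mm over the ribs, 33 mm tall, 30 g. Origin: centre of its lower rim, z up; starts locked with the rim 135 mm and the top 168 mm above the counter.
- cap_top (a point): Centre of the cap's flat top. Push-and-turn: its spring resists with 4 N at first, 8 N fully pressed; it must go down over 5 mm (rigid stop at 8 mm) and, kept down, be turned anticlockwise seen from above. It is free to lift at 46 to 78 degrees of turn (aim at 62), where a stop ends the turn. Unpressed or clockwise it turns only 4 degrees. With the pin up, the bottle just turns along.
- lock_pin: Upright steel pin, rod 9 mm thick with a round flat head 22 mm wide and 9 mm thick, in the dock's bracket, 80 mm from the bottle's axis. Slides straight down 14 mm against about 6 to 7 N of friction and spring and stays where it is left. It may be driven only with the mallet; fingers and arm must not push it.
- pin_top (a point): Centre of the flat top of the lock pin's head: 137 mm above the counter at the start (up), 123 mm when fully down.
- mallet: Loose hardwood mallet, 0.36 kg: round head 52 mm in diameter, 76 mm long, standing upright on one flat striking face, and a straight handle 20 mm wide and 24 mm tall sticking out level from mid-head along the mallet's own -x, from 26 to 145 mm from the head's axis. Origin: centre of the lower striking face; z up. Held by the handle with the head upright, its lower face strikes.
- mallet_head (a point): Centre of the mallet's head, 38 mm above its lower striking face.
- mallet_grip (a point): Point on the centre line of the mallet's handle, 65 mm from the head's axis and 38 mm above the lower face: a good place to grip.
- jar: Bystander: closed glass jar with steel lid, 72 mm wide, 100 mm tall; origin under its centre.
- v_peg1: Bystander: orange aluminium V-section peg, 170 mm long, 13 mm high, lying along its x, nearest the robot; origin under its middle.
- v_peg2: Bystander: a like V-peg on the far right.
- v_peg3: Bystander: a like V-peg on the far left.
- puller: Bystander: steel hook puller, 90 mm wooden cross handle (24 mm thick) at its origin and a 140 mm steel rod along its x.
Things that resemble listed ones, but are neither listed nor needed, are in the scene too. There is more than one size of the cap; the one meant has the size given above.

How it is judged:
By the outcome, as a careful person would: the job done as asked, in the order asked, and still so for the second after the job is handed in, while the arm keeps its last pose, push and grip.
It also fails if it takes over 61 s, if anything falls off the work surface, if the arm or the gripper's body presses on something with over 40 N, if the wrist force passes 120 N, or if a joint passes its speed limit or range.

### The arm

A 6-joint arm with a two-finger parallel gripper is mounted at the origin on the work surface. World frame = base frame: x ahead of the robot, y to its left, z up, the work surface at z = 0. Lengths are in m, angles in rad, forces in N, time in s.
With the tool pointing down it reaches from about 0.3 to 0.85 m from the base axis. Payload 4.2 kg.
Tool frame: the origin (TCP) lies midway between the tips of the shut fingers; the grasp point (between the pads) lies bot.tcp_to_grasp behind it (bot.tcp_to_grasp is the distance from the TCP to the grasp point, in m); z points along the fingers, y is the direction in which the jaws open and shut (so a half turn about z gives the same grasp; the last joint's range is limited). The gripper opens to 91 mm and grips with 3 to 60 N. Pads are 32 mm wide; open, the fingers measure 118 mm over their backs; the gripper's body (76 mm by 178 mm) begins 60 mm behind the grasp point.
Start: joints at [1.183, 0.32, 1.565, -0, 1.257, -0.02], TCP at [0.207, 0.537, 0.214] pointing down, gripper open.
Joint ranges: [-3.11, 3.11], [-0.84, 2.01], [0.21, 2.61], [-1.34, 4.49], [0.05, 2.63], [-2.56, 2.56]. Speed limits (rad/s): [2.57, 2.57, 3.14, 3.14, 3.14, 3.14].

### API

Orientations are given as a rotation vector (axis times angle).
In Python, from cell import bot, solve_ik, imaging, telemetry gives the robot as it stands. The module is installed in compiled form; this text tells all that it offers. Calls block until the motion is done:
- bot.move_pose(position, orientation): joint-space move of the TCP to a pose.
- bot.servo_line(position, frame=None, velocity=0.15, until_force=None): straight line of the TCP; frame=None keeps the orientation; velocity is the mean speed in m/s. With until_force (N) it stops when the force on the tool has changed by that much, and returns True; else False.
- bot.move_j(angles): joint-space move.
- bot.set_gripper(opening, strength=None): opening from 0.0 (shut) to 1.0 (fully open); strength is the grip in N (None keeps the last); returns when the fingers have stopped.
- bot.hold(seconds).
- solve_ik(position, orientation): joint angles nearest the present ones, or None.
- imaging.capture(name): name is "side" or "top" or "wrist"; returns the picture (480x640x3 uint8, red, green, blue); there is no depth.
- imaging.calibration(name): a dict with "fx", "fy", "cx", "cy" (pixels), "dist" ([k1, k2, p1, p2, k3] as OpenCV has them; the pictures are not rectified), "R" (3x3) and "t" (3): a world point X has camera coordinates R X + t; the wrist camera has in their place "hand_eye" (4x4, takes a point from camera to tool coordinates, whose origin is the TCP and whose axes are the flange's). Camera axes: x right, y down, z forward; pixel columns grow to the right and rows downward; lengths in m; the calibration is good to about 2 mm. A picture is of the moment at which its call begins: read the wrist's pose just before it. calibration takes no time and is no camera call.
A pose or a line that the arm cannot do raises bot.IKError and nothing moves.
- bot.job_done(): hands the job in, once; it reports no verdict.
Trained networks look in the newest picture that a camera, given by its name, has taken for a name from the list of things; names that differ only in an ending like _2 or _b are one class to them, and where a whole thing is asked for, a point or a joint stands for the part that bears it (a point fixed in the world has none). Each returns a list of dicts, best first, with "confidence" (0 to 1); they miss things now and then, are a little off and sometimes report something else, mostly with a low value. They report only what shows in the picture. A call takes as long as a camera call. They do not tell look-alikes from the thing itself.
- imaging.search_frame(camera, name): "box" ([left, top, width, height] in pixels, round what is visible of it).
- imaging.regions_of(camera, name): "region" (480x640 bool, what is visible of it) and "box" ([left, top, width, height] in pixels, round what is visible of it).
Readings, each from a call of its own:
- telemetry.current_time_s(): time.
- telemetry.current_joints(): joint angles.
- telemetry.current_joint_vel(): joint speeds.
- telemetry.current_tau(): joint torques, N m.
- telemetry.current_tool_pos(): TCP position.
- telemetry.current_orientation(): TCP orientation.
- telemetry.current_force(): force on the tool from outside, world axes, zero at the start.
- telemetry.current_moment(): the same for the moment, N m.
- telemetry.current_width(): opening from 0.0 (shut) to 1.0 (fully open).
Only numpy, scipy, OpenCV 4.12 (cv2) and the standard library are available. Lean on these libraries where they do the work, as an engineer would, in place of code of your own. Each camera call takes 0.05 s, during which the arm holds its last target.

## Working session

There is one attempt and no reset: what is moved stays moved. The work goes in short steps, each a Python script; the robot and the scene stay as the last script left them, time stands still between calls to the robot, and variables do not carry over. Pictures are saved under pics/ and viewed, and the job is handed in when it is done.

```bash
mkdir -p pics; ls; python3 - <<'E'
from cell import bot, solve_ik, imaging, telemetry
import cv2
for c in ["side","top","wrist"]:
    im=imaging.capture(c); cv2.imwrite(f"pics/a_{c}.png",im[:,:,::-1])
    print(c,imaging.calibration(c))
print(telemetry.current_time_s(),telemetry.current_orientation(),bot.tcp_to_grasp,telemetry.current_tool_pos())
E
```

```text
pics
side {'fx': 555.6721793635892, 'fy': 555.6721793635892, 'cx': 312.185525871203, 'cy': 243.29840910986678, 'dist': array([-0.02984603,  0.        ,  0.        ,  0.        ,  0.        ]), 'R': array([[-0.99737059, -0.07244809, -0.00178323],
       [-0.04958345,  0.70013235, -0.71228939],
       [ 0.0528525 , -0.71032807, -0.70188364]]), 't': array([0.5688357 , 0.14098805, 1.13688388])}
top {'fx': 499.9367819914145, 'fy': 499.9367819914145, 'cx': 326.66009771712504, 'cy': 241.1630774507415, 'dist': array([-0.05598748,  0.        ,  0.        ,  0.        ,  0.        ]), 'R': array([[ 0.02780218, -0.99931358, -0.02448271],
       [-0.98520017, -0.02324892, -0.16982377],
       [ 0.16913801,  0.02884184, -0.98517028]]), 't': array([-0.01095209,  0.54923319,  1.10360703])}
wrist {'fx': 355.71208675407405, 'fy': 355.71208675407405, 'cx': 322.863991139884, 'cy': 242.99966224017143, 'dist': array([-0.04168341,  0.        ,  0.        ,  0.        ,  0.        ]), 'hand_eye': array([[-7.90850470e-04, -9.55422116e-01, -2.95242198e-01,
         8.38085282e-02],
       [ 9.99998583e-01, -3.16849392e-04, -1.65330172e-03,
        -1.09198857e-03],
       [ 1.48605371e-03, -2.95243087e-01,  9.55421012e-01,
        -1.71109861e-01],
       [ 0.00000000e+00,  0.00000000e+00,  0.00000000e+00,
         1.00000000e+00]])}
0.15 [-5.74452935e-01 -3.08835466e+00  2.09682758e-03] 0.0188 [0.20660061 0.53618213 0.2133111 ]
```

View pics/a_side.png

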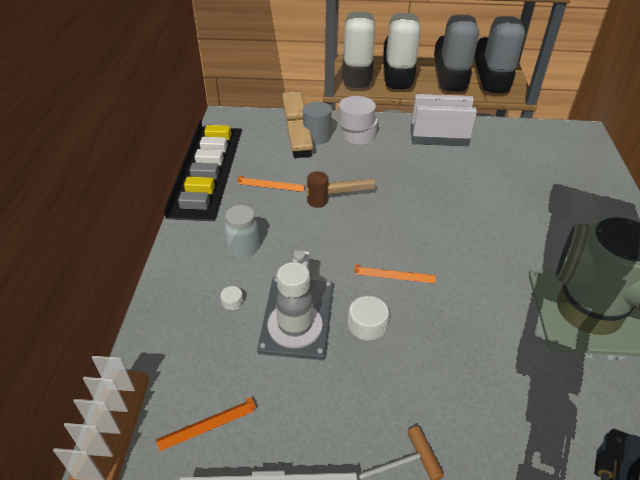

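View pics/a_top.png

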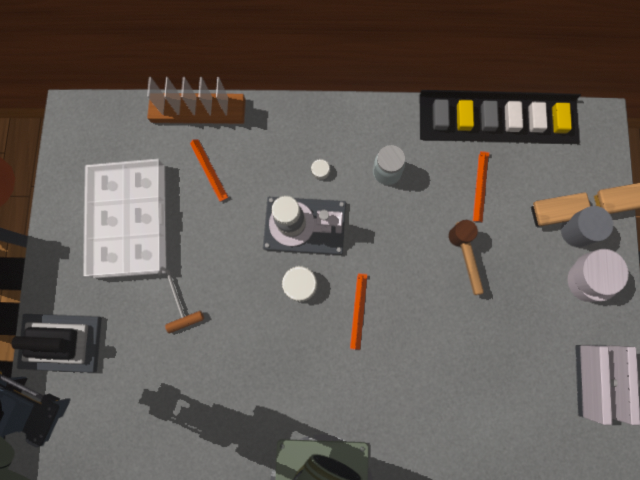

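View pics/a_wrist.png

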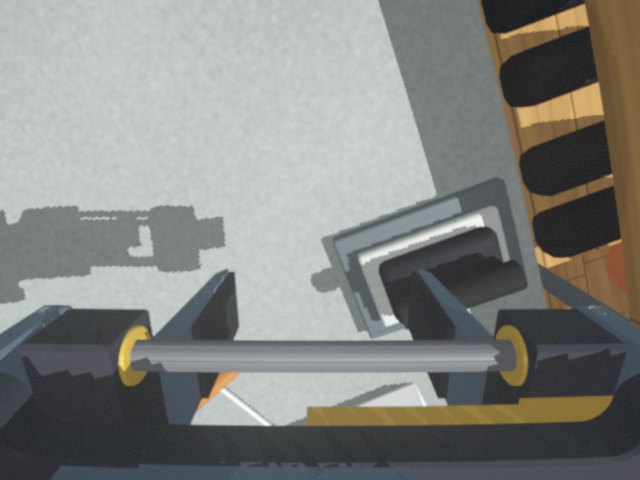

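Top view: dock with bottle and cap at (286,209) and pin near (330,218). Mallet head is at (463,233), with its handle end at (480,292). Look-alikes of the cap: a large loose one at (299,284) and a small one at (320,169). The right one is the cap on the bottle. There is only one mallet.

```bash
cat > h.py <<'E'
from cell import bot, solve_ik, imaging, telemetry
import cv2, numpy as np
from scipy.spatial.transform import Rotation as Ro
from scipy.optimize import least_squares
def cal(c):
    k=imaging.calibration(c); K=np.array([[k['fx'],0,k['cx']],[0,k['fy'],k['cy']],[0,0,1.]])
    if c=='wrist':
        H=k['hand_eye']; Rt=Ro.from_rotvec(telemetry.current_orientation()).as_matrix(); p=np.array(telemetry.current_tool_pos())
        Rw=Rt@H[:3,:3]; tw=Rt@H[:3,3]+p
        return K,np.array(k['dist']),Rw.T,-Rw.T@tw
    return K,np.array(k['dist']),np.array(k['R']),np.array(k['t'])
def proj(C,X):
    K,d,R,t=C
    return cv2.projectPoints(np.atleast_2d(X).astype(float),cv2.Rodrigues(R)[0],t,K,d)[0][:,0]
def ray(C,uv):
    K,d,R,t=C
    n=cv2.undistortPoints(np.array(uv,float).reshape(1,1,2),K,d)[0,0]
    return -R.T@t, R.T@np.array([n[0],n[1],1.])
def atz(C,uv,z):
    o,v=ray(C,uv); return o+v*(z-o[2])/v[2]
def tri(L):
    A=np.zeros((3,3));b=np.zeros(3)
    for C,uv in L:
        o,v=ray(C,uv); v=v/np.linalg.norm(v); P=np.eye(3)-np.outer(v,v); A+=P;b+=P@o
    return np.linalg.solve(A,b)
def q(): print('t %.2f'%telemetry.current_time_s(),'tcp',np.round(telemetry.current_tool_pos(),4),'F',np.round(telemetry.current_force(),2),'M',np.round(telemetry.current_moment(),2),'w %.3f'%telemetry.current_width())
def down(yaw): # tool z down, tool y (jaw) axis at world angle yaw
    y=np.array([np.cos(yaw),np.sin(yaw),0]); z=np.array([0,0,-1.]); x=np.cross(y,z)
    return Ro.from_matrix(np.stack([x,y,z],1)).as_rotvec()
E
python3 - <<'E'
from h import *
for c in ["side","top"]:
    imaging.capture(c)
    im=None
    for n in ["dock","cap","lock_pin","mallet","mallet_head","mallet_grip","pin_top","cap_top"]:
        r=imaging.regions_of(c,n)
        for k in r[:3]:
            m=k['region']; ys,xs=np.nonzero(m)
            print(c,n,round(k['confidence'],2),np.round(k['box'],1),m.sum(),xs.mean().round(1),ys.mean().round(1))
            if k is r[0]: np.save(f"m_{c}_{n}.npy",m)
E
python3 - <<'E'
import cv2
a=cv2.imread('pics/a_top.png');b=cv2.imread('pics/a_side.png')
cv2.imwrite('pics/c1.png',cv2.resize(a[140:310,250:500],None,fx=3.2,fy=3.2,interpolation=2)[:, :800])
cv2.imwrite('pics/c2.png',cv2.resize(b[160:360,200:400],None,fx=3,fy=3,interpolation=2))
E
```

```text
side dock 0.7 [258.2 255.2  74.9 103.5] 4791 297.3 319.4
side dock 0.45 [155.2 397.1  96.5  52. ] 1302 205.7 424.3
side cap 0.67 [280.6 266.3  31.3  34.3] 966 293.2 279.7
side cap 0.66 [220.4 286.7  21.9  22.3] 431 231.5 298.0
side cap 0.56 [351.  296.9  38.   44.4] 1417 368.3 317.8
side lock_pin 0.47 [293.2 246.1   8.7  17.4] 111 299.1 256.1
side mallet 0.57 [304.5 169.5  69.2  37.3] 1300 332.0 187.4
side mallet_head 0.85 [305.9 169.9  70.7  38.7] 1222 330.7 187.8
side mallet_grip 0.62 [308.8 171.3  65.5  35.4] 1194 331.7 187.5
side pin_top 0.73 [236.1 175.7  71.8  13.9] 483 270.9 184.1
side pin_top 0.17 [276.2 262.7  36.7  36.3] 1034 293.1 279.4
side cap_top 0.9 [219.6 287.7  21.6  18.1] 410 231.6 297.5
side cap_top 0.72 [274.6 264.6  33.8  34.9] 915 293.1 279.5
side cap_top 0.57 [349.  294.5  40.   48.1] 1493 368.1 317.9
top dock 0.75 [260.8 196.6  84.6  56.1] 3581 307.7 228.4
top cap 0.76 [313.6 157.3  17.2  22.2] 293 320.1 169.2
top cap 0.63 [272.5 195.1  27.1  31.3] 651 285.0 210.9
top cap 0.63 [283.5 267.3  33.4  34.7] 899 299.4 284.3
top lock_pin 0.64 [321.3 212.    9.2   9. ] 83 323.5 214.9
top lock_pin 0.59 [475.8 153.3  13.4  67. ] 700 480.2 186.0
top mallet 0.6 [450.1 220.5  33.9  78.2] 1131 467.2 250.5
top mallet 0.21 [157.3 267.6  47.1  65.5] 645 180.7 311.5
top mallet_head 0.63 [448.9 219.   35.1  74.2] 1091 466.9 250.4
top mallet_grip 0.66 [269.9 201.7  60.9  43.3] 1229 296.5 228.6
top mallet_grip 0.55 [449.  221.3  32.1  75.7] 1013 466.6 249.7
top pin_top 0.62 [473.8 150.8  16.   68.3] 695 480.2 186.1
top pin_top 0.55 [319.6 211.5   5.4   9.8] 61 323.1 215.2
top pin_top 0.24 [262.1 196.   82.9  56.8] 3741 307.5 228.2
top cap_top 0.8 [309.7 161.4  22.   16.3] 321 320.4 169.6
top cap_top 0.59 [282.  265.4  34.5  37. ] 966 298.8 283.9
top cap_top 0.56 [272.6 197.1  29.   28.7] 684 285.5 210.6
```

View pics/c1.png

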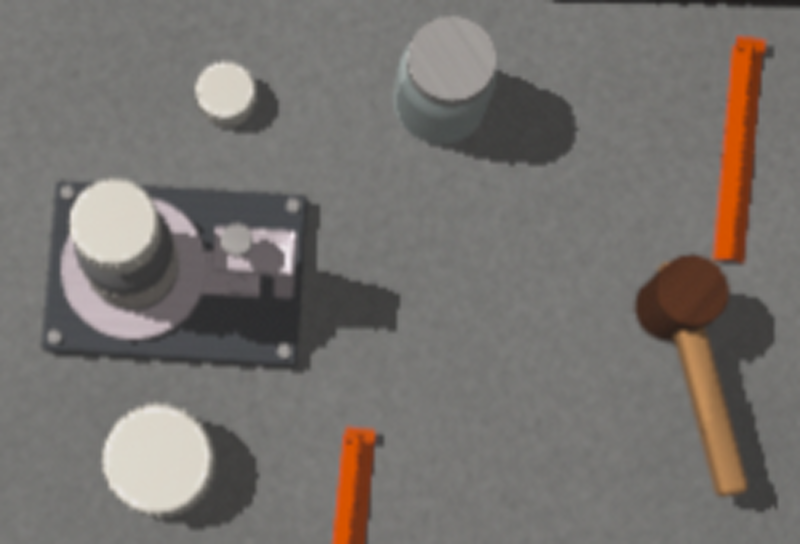

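View pics/c2.png

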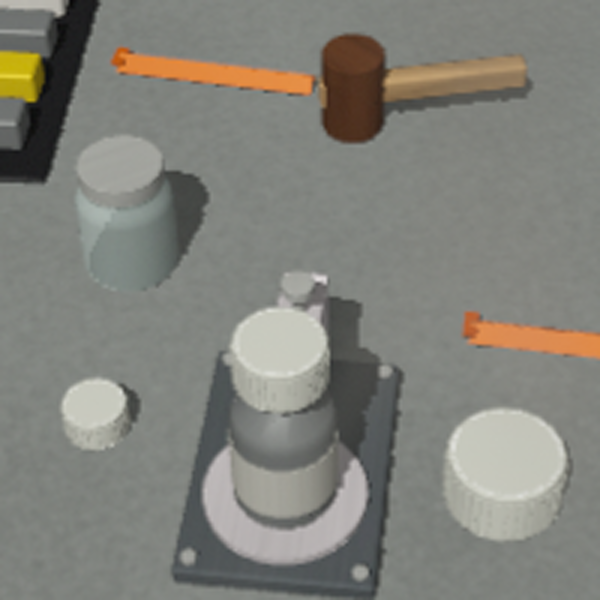

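The crops show the chosen cap on the bottle at top-view (286,209), and the pin head at (324,214). The mallet head's top face is at (466,231), with v_peg2 ending close beside it.

```bash
python3 - <<'E'
from h import *
T,S=cal('top'),cal('side')
c1=lambda u,v:(250+u/3.2,140+v/3.2); c2=lambda u,v:(200+u/3,160+v/3)
for n,a,b,z in [('cap',c1(115,222),c2(281,343),.168),('pin',c1(236,236),c2(300,286),.137),('mal',c1(692,291),c2(353,55),.076)]:
    print(n,tri([(T,a),(S,b)]).round(4),atz(T,a,z).round(4),atz(S,b,z).round(4))
for p in [(66,192),(292,204),(284,352),(55,337)]: print('bolt T',atz(T,c1(*p),.018).round(4))
for p in [(229,358),(386,371),(360,572),(188,556)]: print('bolt S',atz(S,c2(*p),.018).round(4))
print('hend',atz(T,c1(732,491),.050).round(4), atz(T,c1(732,480),.050).round(4),atz(S,c2(524,60),.050).round(4))
print('hmid T',atz(T,c1(690,335),.05).round(4),'peg2 ends',atz(T,c1(729,259),.008).round(4),atz(T,c1(750,40),.008).round(4),'S',atz(S,c2(314,86),.008).round(4),atz(S,c2(120,55),.008).round(4))
print('peg1',[atz(T,p,.008).round(3) for p in [(362,276),(355,348)]],'jar',atz(T,c1(452,60),.1).round(3),'bigcap',atz(T,c1(157,457),.05).round(3),'small',atz(T,c1(225,90),.025).round(3))
E
```

```text
cap [0.5959 0.0868 0.1635] [0.5937 0.0863 0.168 ] [0.5964 0.0905 0.168 ]
pin [0.5935 0.0086 0.1328] [0.5932 0.0084 0.137 ] [0.5925 0.0129 0.137 ]
mal [ 0.5779 -0.3121  0.0702] [ 0.575  -0.3103  0.076 ] [ 0.5792 -0.3054  0.076 ]
bolt T [0.6515 0.1415 0.018 ]
bolt T [ 0.6458 -0.0283  0.018 ]
bolt T [ 0.5339 -0.025   0.018 ]
bolt T [0.541  0.1444 0.018 ]
bolt S [ 0.6486 -0.028   0.018 ]
bolt S [ 0.5372 -0.0236  0.018 ]
bolt S [0.5449 0.1455 0.018 ]
bolt S [0.6547 0.1413 0.018 ]
hend [ 0.4375 -0.3425  0.05  ] [ 0.4453 -0.3427  0.05  ] [ 0.4407 -0.342   0.05  ]
hmid T [ 0.5481 -0.3149  0.05  ] peg2 ends [ 0.6136 -0.3558  0.008 ] [ 0.7859 -0.3766  0.008 ] S [ 0.6147 -0.3479  0.008 ] [ 0.7858 -0.3785  0.008 ]
peg1 [array([ 0.475, -0.081,  0.008]), array([ 0.308, -0.068,  0.008])] jar [ 0.732 -0.139  0.1  ] bigcap [0.452 0.063 0.05 ] small [0.731 0.024 0.025]
```

```bash
python3 - <<'E'
from h import *
yaw=np.deg2rad(13.9); u=np.array([np.cos(yaw),np.sin(yaw),0])
head=np.array([.577,-.308,0]); g=head-.060*u
for s in (90,-90):
    for p in ([*g[:2],.24],[*g[:2],.019],[.528,.008,.2]):
        print(s,np.array(solve_ik(p,down((yaw if p[1]<-.1 else 0)+np.deg2rad(s)))).round(2))
E
```

```text
90 [-0.57  0.36  1.43  0.    1.34 -2.39]
90 [-0.57  0.55  1.73  0.    0.86 -2.39]
90 [-0.01  0.26  1.69 -0.    1.19 -1.58]
-90 [-0.57  0.36  1.43 -0.    1.34  0.75]
-90 [-0.57  0.55  1.73 -0.    0.86  0.75]
-90 [-0.01  0.26  1.69 -0.    1.19  1.56]
```

```bash
python3 - <<'E'
from h import *
yaw=np.deg2rad(13.9); u=np.array([np.cos(yaw),np.sin(yaw),0])
head=np.array([.577,-.308,0]); g=head-.060*u
o=down(yaw-np.pi/2)
p=np.array(telemetry.current_tool_pos())
j=np.array(telemetry.current_joints()); 
bot.servo_line([p[0],p[1],.30],velocity=.3)
bot.move_pose([*g[:2],.26],o); q()
C=cal('wrist'); im=imaging.capture('wrist')
# project model
v=im[:,:,::-1].copy()
pts=[]
for z in(0.,.076):
    pts.append(head+np.array([0,0,z]))
pr=proj(C,np.array(pts)); print(pr.round(1))
th=np.linspace(0,2*np.pi,60)
for z in(.076,):
    c=np.stack([head[0]+.026*np.cos(th),head[1]+.026*np.sin(th),0*th+z],1)
    cv2.polylines(v,[proj(C,c).astype(int)],True,(0,255,0),1)
w=np.array([-u[1],u[0],0])
h=[head-a*u+b*w+[0,0,.05] for a,b in((.026,.01),(.145,.01),(.145,-.01),(.026,-.01))]
cv2.polylines(v,[proj(C,np.array(h)).astype(int)],True,(255,255,0),1)
cv2.imwrite('pics/w1.png',v)
E
```

```text
t 4.68 tcp [ 0.5192 -0.3217  0.2601] F [-0.12  0.32 -0.31] M [-0.12  0.18  0.01] w 0.999
[[322.2 154.4]
 [322.1 158.9]]
```

View pics/w1.png

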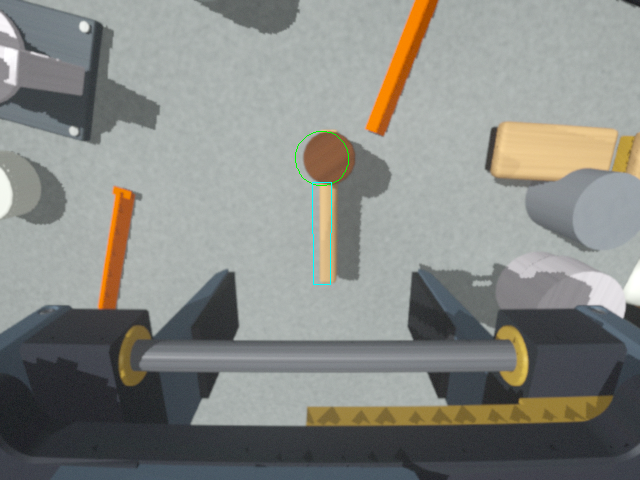

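The wrist view shows the mallet head at about (329,157) with its handle down to (325,283). Its yaw matches my estimate. It sits about 5 px to the right of the overlay, so I shift it about 4 mm towards −y, which agrees with the triangulation.

```bash
python3 - <<'E'
from h import *
yaw=np.deg2rad(13.9); u=np.array([np.cos(yaw),np.sin(yaw),0])
head=np.array([.578,-.3122,0]); g=head-.060*u
o=down(yaw-np.pi/2)
bot.servo_line([*g[:2],.08],o,velocity=.25)
bot.servo_line([*g[:2],.020],velocity=.12,until_force=6); q()
bot.set_gripper(0.0,60); q()
print(solve_ik([*g[:2],.06],o))
bot.servo_line([*g[:2],.06],velocity=.1); q()
C=cal('wrist');im=imaging.capture('wrist'); cv2.imwrite('pics/w2.png',im[:,:,::-1])
im=imaging.capture('side'); cv2.imwrite('pics/s2.png',im[:,:,::-1])
im=imaging.capture('top'); cv2.imwrite('pics/t2.png',im[:,:,::-1])
E
```

```text
t 6.25 tcp [ 0.5204 -0.3271  0.0209] F [0.18 0.03 0.79] M [-0.08  0.12  0.  ] w 1.000
t 7.33 tcp [ 0.5198 -0.3267  0.02  ] F [0.51 0.06 0.18] M [-0.16  0.13 -0.01] w 0.217
[-5.79773300e-01  5.08337886e-01  1.67878801e+00 -4.44089210e-16
  9.54466759e-01  7.48422260e-01]
t 7.88 tcp [ 0.5193 -0.3263  0.0596] F [-0.12  0.29 -4.4 ] M [-0.09  0.38 -0.01] w 0.216
```

View pics/w2.png

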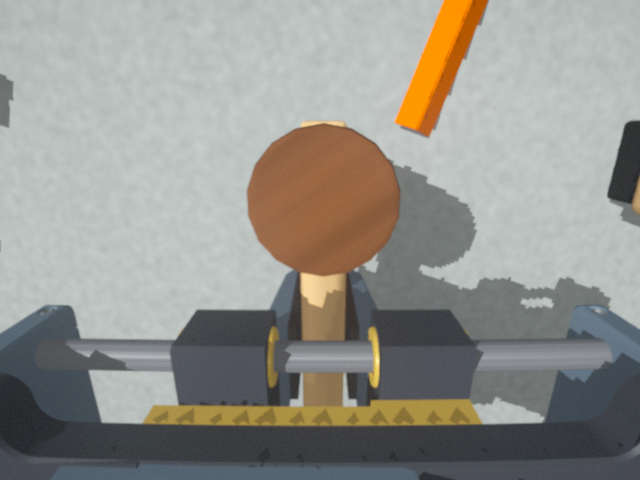

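View pics/s2.png

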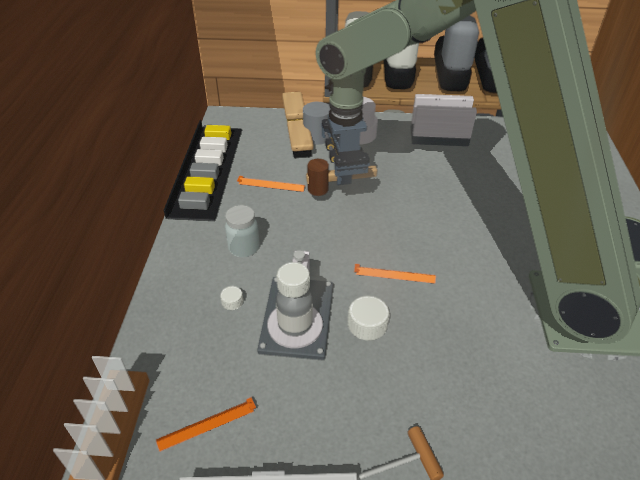

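```bash
python3 - <<'E'
from h import *
C=cal('wrist');p=np.array(telemetry.current_tool_pos());R=Ro.from_rotvec(telemetry.current_orientation()).as_matrix()
for uv in [(324,199),(324,274),(324,125)]:
    X=atz(C,uv,p[2]+.056); print((R.T@(X-p)).round(4))
print(R.round(3))
E
```

```text
[ 0.0632  0.0016 -0.0561]
[ 0.0369  0.0016 -0.0561]
[ 0.0863  0.0016 -0.0561]
[[ 0.971  0.24  -0.002]
 [ 0.24  -0.971  0.001]
 [-0.002 -0.002 -1.   ]]
```

```bash
python3 - <<'E'
from h import *
p=np.array(telemetry.current_tool_pos())
bot.servo_line([p[0],p[1],.26],velocity=.3)
o=down(-np.pi/2)
bot.move_pose([.531,.008,.22],o); q()
bot.servo_line([.531,.008,.168],velocity=.15); q()
for c in('side','top','wrist'):
    im=imaging.capture(c); cv2.imwrite(f'pics/{c}3.png',im[:,:,::-1])
a=cv2.imread('pics/side3.png')[180:380,180:440];cv2.imwrite('pics/side3c.png',cv2.resize(a,None,fx=3,fy=3))
a=cv2.imread('pics/top3.png')[140:320,230:430];cv2.imwrite('pics/top3c.png',cv2.resize(a,None,fx=3,fy=3))
E
```

```text
t 10.12 tcp [0.5312 0.0072 0.2196] F [ 0.05  0.91 -4.65] M [-0.03  0.34 -0.05] w 0.219
t 10.62 tcp [0.5316 0.0073 0.1683] F [ 0.65 -0.97 -4.18] M [-0.06  0.31 -0.  ] w 0.220
```

View pics/side3c.png

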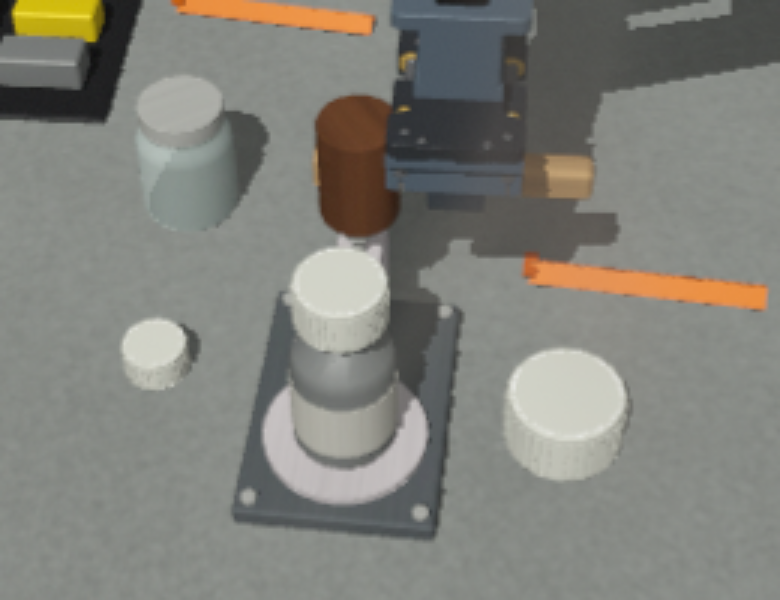

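View pics/wrist3.png

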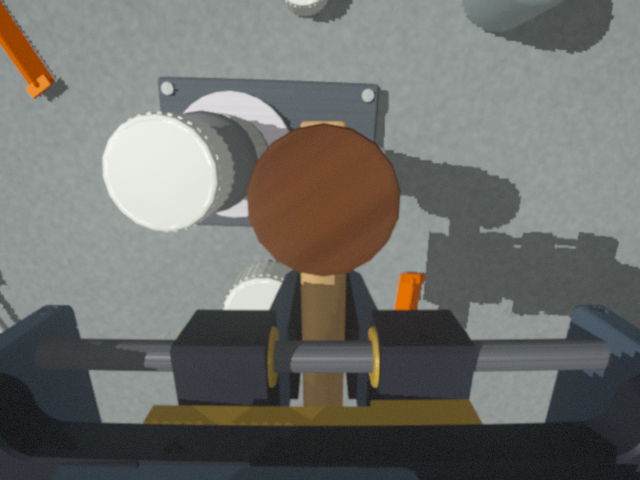

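The side view shows the mallet's lower face centred about (358,215) in the crop, right over the pin at about (360,225). The wrist view shows the cap at (160,172), well clear. Now I strike.

```bash
python3 - <<'E'
from h import *
C=cal('wrist'); print('cap top by wrist',atz(C,(160,171),.168).round(4))
r=bot.servo_line([.531,.008,.137],velocity=.04,until_force=16); print(r); q()
bot.hold(.2); q()
for c in('side','top','wrist'):
    im=imaging.capture(c); cv2.imwrite(f'pics/{c}4.png',im[:,:,::-1])
a=cv2.imread('pics/side4.png')[180:380,180:440];cv2.imwrite('pics/side4c.png',cv2.resize(a,None,fx=3,fy=3))
E
```

```text
cap top by wrist [0.5992 0.085  0.168 ]
True
t 11.43 tcp [0.5309 0.008  0.1419] F [-0.85 -0.52  4.39] M [-0.07  0.22  0.01] w 0.217
t 11.62 tcp [0.5309 0.008  0.1419] F [-0.8   0.07  6.07] M [-0.06  0.12  0.  ] w 0.217
```

View pics/side4c.png

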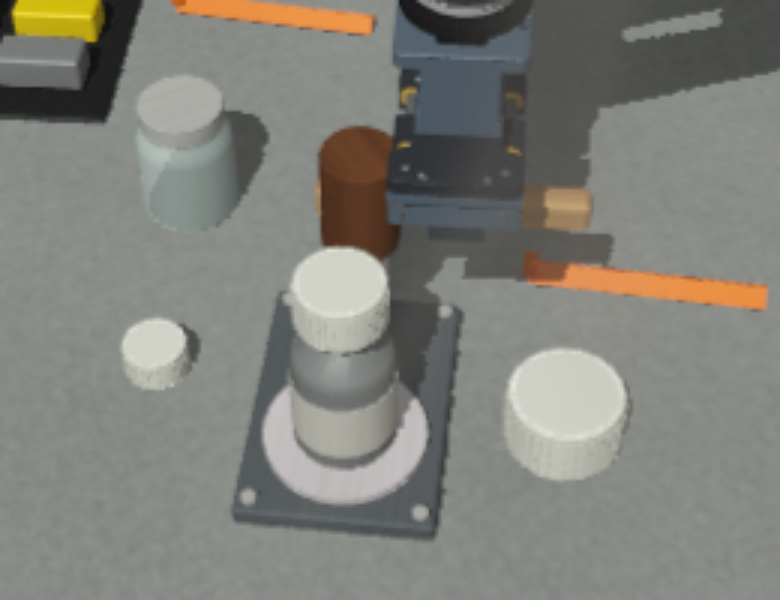

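View pics/wrist4.png

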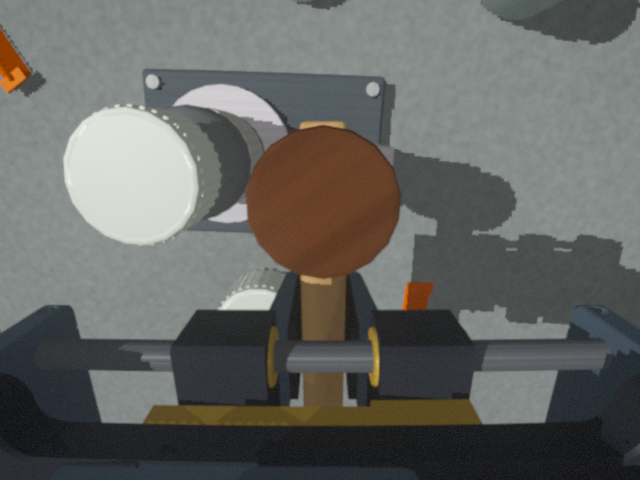

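```bash
python3 - <<'E'
from h import *
r=bot.servo_line([.531,.008,.134],velocity=.03,until_force=11); print(r); q()
bot.hold(.1); q()
bot.servo_line([.531,.008,.19],velocity=.15); 
bot.move_pose([.50,-.18,.2],down(np.deg2rad(-90+5))); q()
for c in('side','top','wrist'):
    im=imaging.capture(c); cv2.imwrite(f'pics/{c}5.png',im[:,:,::-1])
a=cv2.imread('pics/side5.png')[180:380,180:440];cv2.imwrite('pics/side5c.png',cv2.resize(a,None,fx=3,fy=3))
a=cv2.imread('pics/top5.png')[180:270,240:360];cv2.imwrite('pics/top5c.png',cv2.resize(a,None,fx=6,fy=6,interpolation=2))
E
```

```text
True
t 11.98 tcp [0.5303 0.008  0.1408] F [-2.15 -0.27  3.82] M [-0.03  0.29 -0.02] w 0.212
t 12.08 tcp [0.5303 0.008  0.1407] F [-1.97  0.07  3.35] M [-0.02  0.27 -0.01] w 0.217
t 13.34 tcp [ 0.4995 -0.1794  0.1988] F [ 0.92 -0.03 -4.36] M [-0.03  0.36 -0.01] w 0.214
```

View pics/side5c.png

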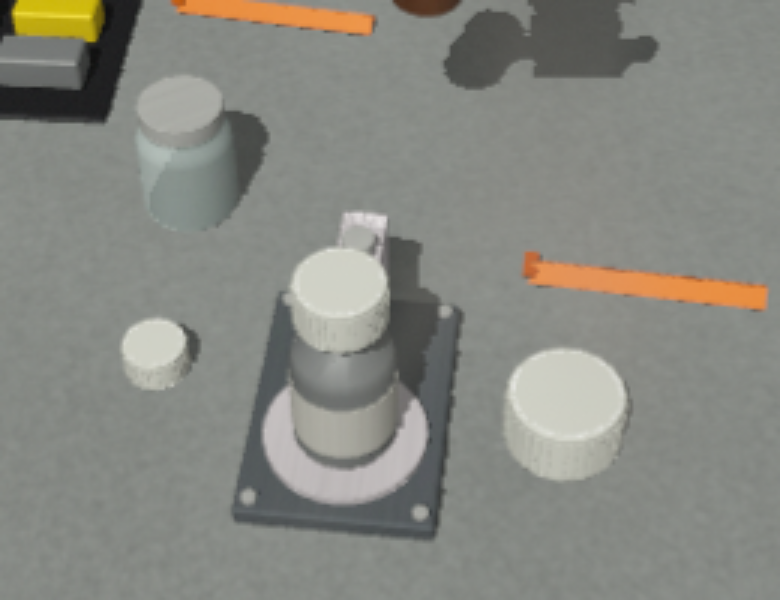

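View pics/top5c.png

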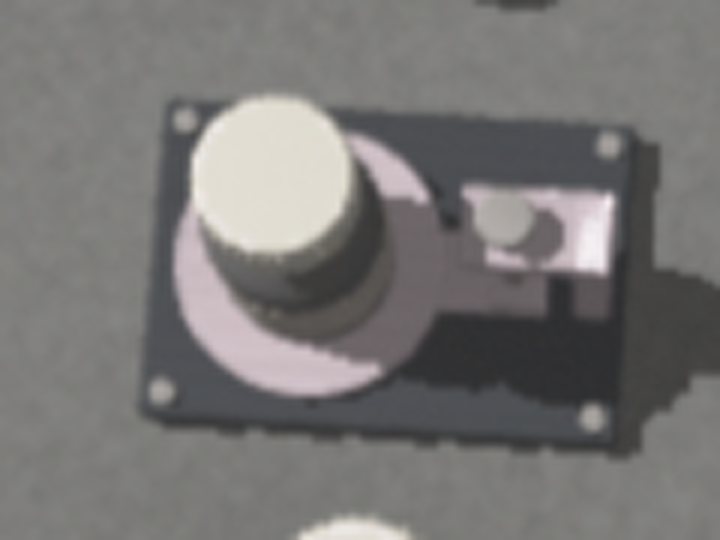

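View pics/wrist5.png

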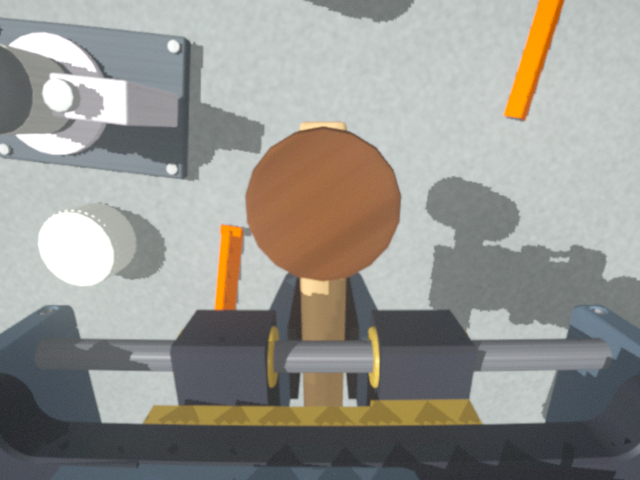

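```bash
python3 - <<'E'
from h import *
for c in('side','top'):
    C=cal(c)
    for z in (.137,.130,.123): print(c,z,proj(C,[.5933,.0084,z]).round(1))
C=cal('wrist')
for z in (.137,.130,.123): print('w',z,proj(C,[.5933,.0084,z]).round(1))
T,S=cal('top'),cal('side'); print(tri([(T,(323.8,216.3)),(S,(299.4,260.2))]))
E
python3 - <<'E'
import cv2,numpy as np
a=[cv2.resize(cv2.imread(f'pics/{n}.png')[240:275,285:320],None,fx=11,fy=11,interpolation=0) for n in('a_side','side5')]
cv2.imwrite('pics/cmp.png',np.hstack(a))
E
```

```text
side 0.137 [[299.8 253.7]]
side 0.13 [[299.9 256.2]]
side 0.123 [[299.9 258.7]]
top 0.137 [[323.8 213.7]]
top 0.13 [[323.9 214.4]]
top 0.123 [[324.  215.1]]
w 0.137 [[37.5 94.5]]
w 0.13 [[45.6 95.5]]
w 0.123 [[53.2 96.4]]
[0.59308977 0.00867353 0.1185731 ]
```

View pics/cmp.png

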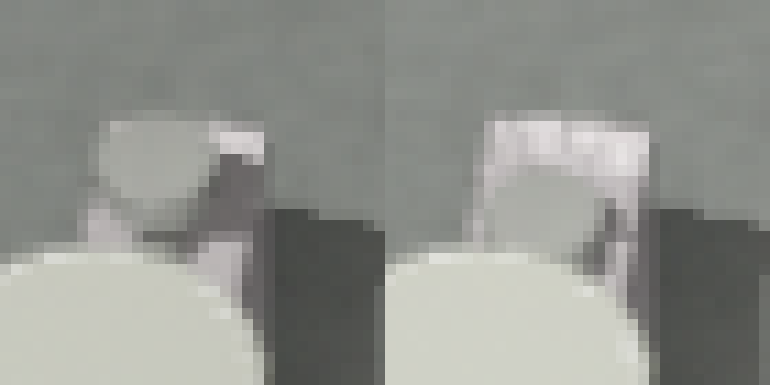

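The pin head moved down 4.9 px in the side view, about 14 mm, so the pin is fully down. Now I set the mallet down on clear counter.

```bash
python3 - <<'E'
from h import *
bot.servo_line([.50,-.18,.035],velocity=.25); q()
r=bot.servo_line([.50,-.18,.014],velocity=.03,until_force=3); print(r); q()
bot.set_gripper(0.4,60); q()
bot.set_gripper(1.0); q()
bot.servo_line([.50,-.18,.15],velocity=.2); q()
for c in('side','top','wrist'):
    im=imaging.capture(c); cv2.imwrite(f'pics/{c}6.png',im[:,:,::-1])
E
```

```text
t 14.30 tcp [ 0.5013 -0.18    0.036 ] F [ 0.32 -0.01 -3.2 ] M [-0.08  0.28 -0.03] w 0.219
True
t 14.87 tcp [ 0.4998 -0.18    0.0182] F [-0.2   0.24  3.62] M [-0.09  0.16 -0.04] w 0.220
t 15.33 tcp [ 0.4984 -0.1795  0.0171] F [-0.12 -0.16  0.34] M [-0.06  0.19  0.01] w 0.400
t 16.27 tcp [ 0.4984 -0.1795  0.0172] F [-0.17  0.06  0.2 ] M [-0.04  0.15 -0.02] w 0.996
t 17.09 tcp [ 0.4992 -0.1797  0.149 ] F [ 0.48  1.65 -0.74] M [-0.08  0.15 -0.01] w 0.998
```

View pics/side6.png

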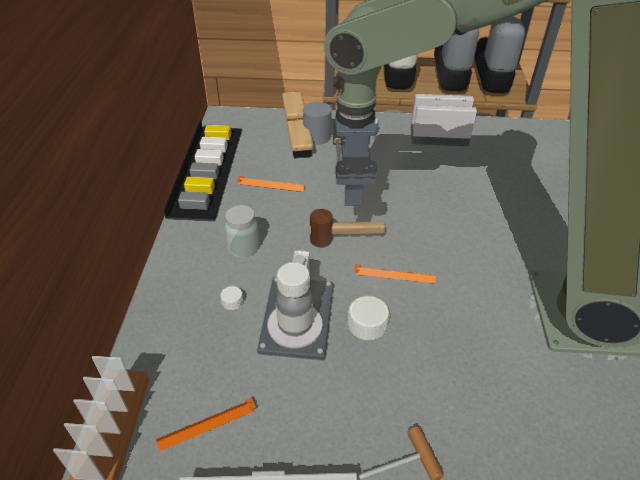

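View pics/wrist6.png

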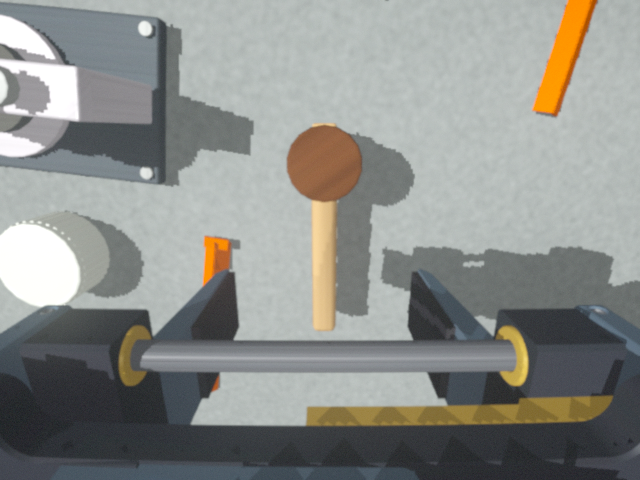

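The mallet stands level and upright on the bare counter (wrist (325,162)), and the pegs have not moved. Now the cap.

```bash
python3 - <<'E'
from h import *
c=np.array([.5959,.0872])
bot.servo_line([.50,-.18,.27],velocity=.3)
th=np.linspace(0,2*np.pi,60)
for i,y in enumerate((31,-31)):
    bot.move_pose([*c,.26],down(np.deg2rad(y))); q()
    C=cal('wrist'); im=imaging.capture('wrist'); v=im[:,:,::-1].copy()
    for z,r in((.168,.029),(.024,.054)):
        X=np.stack([c[0]+r*np.cos(th),c[1]+r*np.sin(th),0*th+z],1)
        cv2.polylines(v,[proj(C,X).astype(int)],True,(0,255,0),1)
    cv2.imwrite(f'pics/w7{i}.png',v)
    np.savez(f'w7{i}.npz',K=C[0],d=C[1],R=C[2],t=C[3],im=im)
    r=imaging.regions_of('wrist','cap_top')
    for k in r[:3]:
        print(k['confidence'],np.round(k['box'],1)); 
print(telemetry.current_joints())
E
```

```text
t 19.16 tcp [0.5956 0.0867 0.2591] F [-0.67 -0.32 -0.33] M [-0.03  0.04  0.05] w 1.001
0.98 [371.2 283.5  35.5  35.7]
0.68 [163.7 124.5  80.8  77.7]
0.56 [288.1 205.5  74.   74.8]
t 20.27 tcp [0.5959 0.0869 0.2601] F [ 0.02 -0.05 -0.23] M [-0.03  0.08  0.03] w 1.000
0.82 [196.7 244.3  72.   75.5]
0.82 [432.2 175.8  39.3  34.2]
0.56 [288.6 203.1  71.9  77.8]
[ 1.25919441e-01  3.39529878e-01  1.41897984e+00 -7.82704736e-06
  1.38294900e+00  6.66694672e-01]
```

View pics/w70.png

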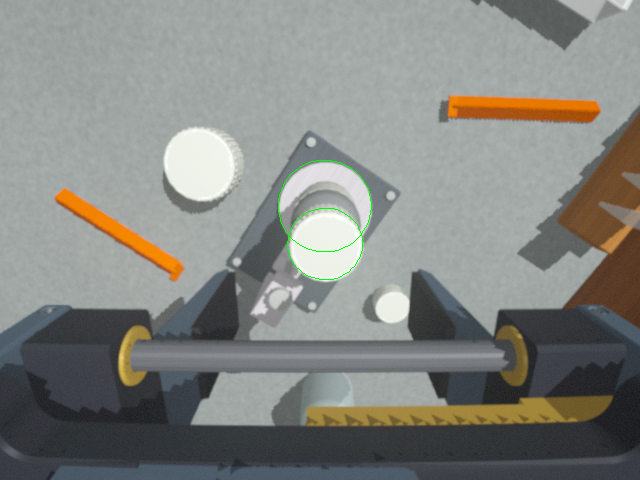

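View pics/w71.png

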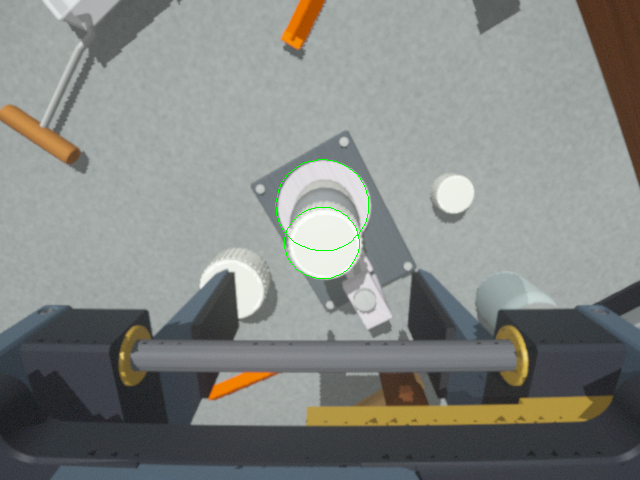

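The overlay matches the cap and turntable within about 1–2 px in both views, at (325,244) and (323,243). Descending to grip.

```bash
python3 - <<'E'
from h import *
c=np.array([.5959,.0868]); o=down(np.deg2rad(-31))
bot.servo_line([*c,.138],o,velocity=.15,until_force=8); q()
bot.set_gripper(0.0,45); q(); bot.hold(.1); q()
im=imaging.capture('side'); cv2.imwrite('pics/side8.png',cv2.resize(im[180:380,180:440,::-1],None,fx=3,fy=3))
im=imaging.capture('wrist'); cv2.imwrite('pics/wrist8.png',im[:,:,::-1])
E
```

```text
t 21.33 tcp [0.5966 0.0869 0.1389] F [ 0.3   0.31 -0.2 ] M [-0.05  0.08 -0.02] w 0.999
t 21.97 tcp [0.5967 0.0866 0.1383] F [ 3.25 -2.28 -0.2 ] M [-0.26 -0.31 -0.03] w 0.618
t 22.07 tcp [0.5967 0.0866 0.1383] F [ 3.11 -1.03  0.6 ] M [-0.36 -0.45 -0.02] w 0.617
```

View pics/side8.png

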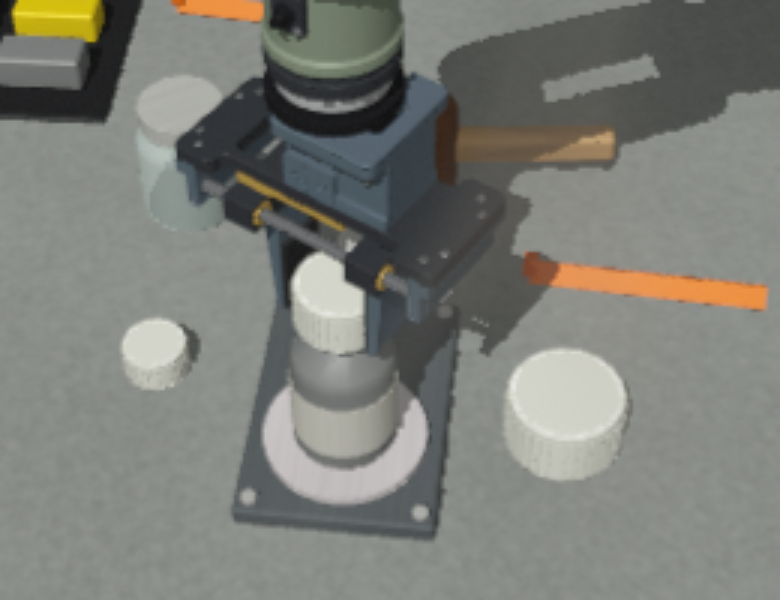

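View pics/wrist8.png

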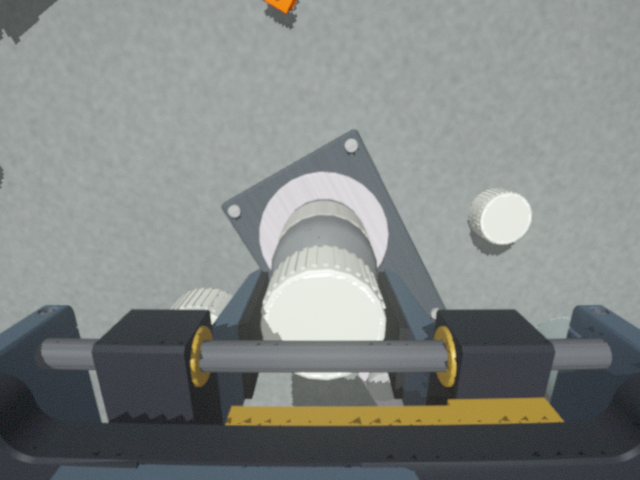

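```bash
python3 - <<'E'
from h import *
c=np.array([.5965,.0865])
r=bot.servo_line([*c,.1305],velocity=.03,until_force=14); print(r); q(); bot.hold(.2); q()
E
```

```text
False
t 22.57 tcp [0.5967 0.0866 0.1314] F [ 0.33 -1.97  7.58] M [-0.34 -0.04 -0.02] w 0.615
t 22.77 tcp [0.5967 0.0866 0.1315] F [ 0.79 -1.51  6.52] M [-0.31 -0.08  0.01] w 0.618
```

```bash
python3 - <<'E'
from h import *
c=np.array([.5965,.0865])
for a in (10,20,32,):
    bot.move_pose([*c,.1300],down(np.deg2rad(-31+a))); print(a,end=' '); q()
im=imaging.capture('wrist'); cv2.imwrite('pics/wrist9.png',im[:,:,::-1])
E
```

```text
10 t 23.06 tcp [0.5966 0.0868 0.131 ] F [ 0.39 -0.98  6.87] M [-0.13  0.    0.03] w 0.617
20 t 23.35 tcp [0.5964 0.0869 0.131 ] F [-0.   -0.45  6.93] M [-0.2   0.01 -0.  ] w 0.617
32 t 23.67 tcp [0.5964 0.087  0.131 ] F [0.16 0.26 7.65] M [-0.1   0.02 -0.02] w 0.619
```

View pics/wrist9.png

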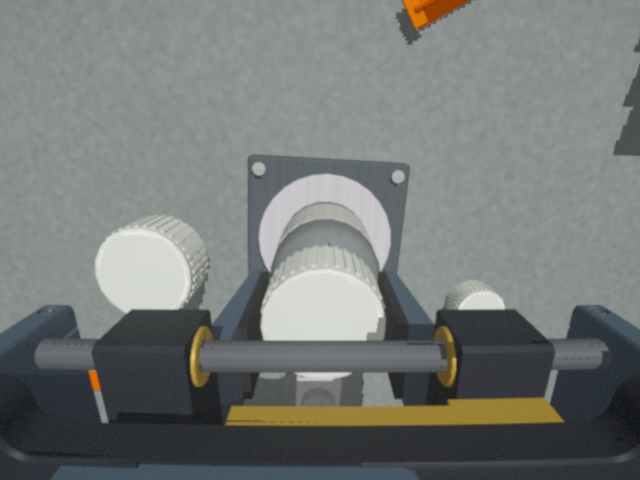

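```bash
python3 - <<'E'
from h import *
c=np.array([.5962,.0869])
for a in (44,54,62,):
    bot.move_pose([*c,.1300],down(np.deg2rad(-31+a))); print(a,end=' '); q()
r=bot.servo_line([*c,.150],velocity=.04,until_force=14); print(r); q()
im=imaging.capture('wrist'); cv2.imwrite('pics/wrist10.png',im[:,:,::-1])
im=imaging.capture('side'); cv2.imwrite('pics/side10.png',cv2.resize(im[180:380,180:440,::-1],None,fx=3,fy=3))
E
```

```text
44 t 24.03 tcp [0.5961 0.0873 0.131 ] F [-0.43  0.03  7.49] M [-0.18  0.02  0.02] w 0.618
54 t 24.32 tcp [0.5962 0.0872 0.131 ] F [-0.46 -1.28  7.08] M [-0.21  0.03  0.02] w 0.619
62 t 24.58 tcp [0.5963 0.0871 0.131 ] F [ 0.2  -1.43  6.31] M [-0.25 -0.09 -0.06] w 0.615
False
t 25.23 tcp [0.596  0.087  0.1499] F [ 2.47 -1.65  0.09] M [-0.15 -0.33 -0.02] w 0.620
```

View pics/wrist10.png

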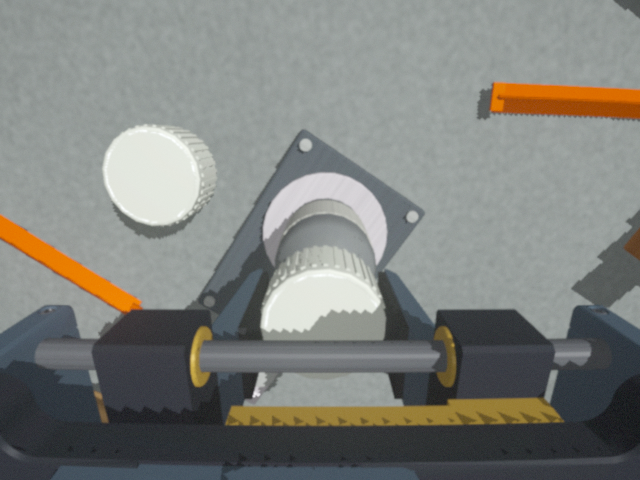

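View pics/side10.png

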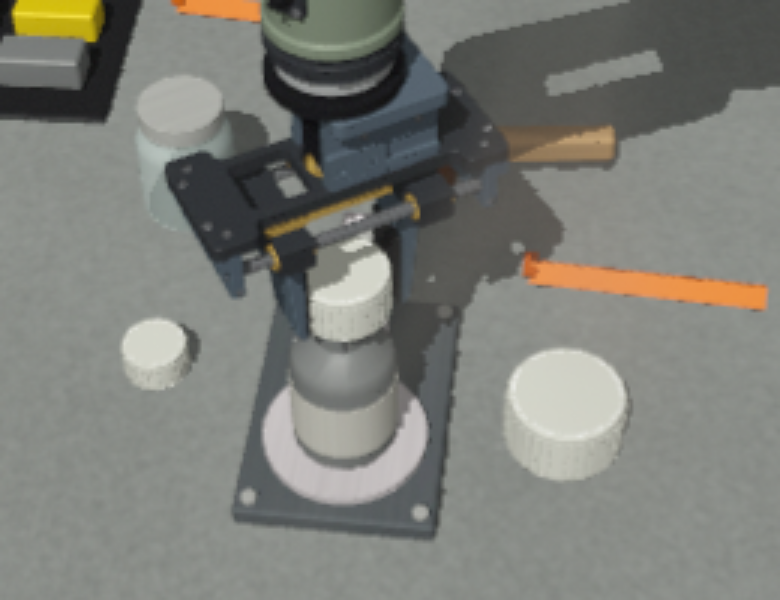

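The cap is coming up with the hand: the gap at the neck shows in the side view at crop (345,340), and no pull force is building up. Lifting clear.

```bash
python3 - <<'E'
from h import *
r=bot.servo_line([.596,.087,.225],velocity=.08,until_force=14); print(r); q(); bot.hold(.5); q()
for c in('side','top','wrist'):
    im=imaging.capture(c); cv2.imwrite(f'pics/{c}11.png',im[:,:,::-1])
E
```

```text
False
t 26.43 tcp [0.5956 0.087  0.2243] F [ 0.19  0.32 -0.74] M [-0.09  0.    0.  ] w 0.620
t 26.93 tcp [0.596 0.087 0.225] F [-0.05  0.05 -0.99] M [-0.07  0.01  0.03] w 0.615
```

View pics/side11.png

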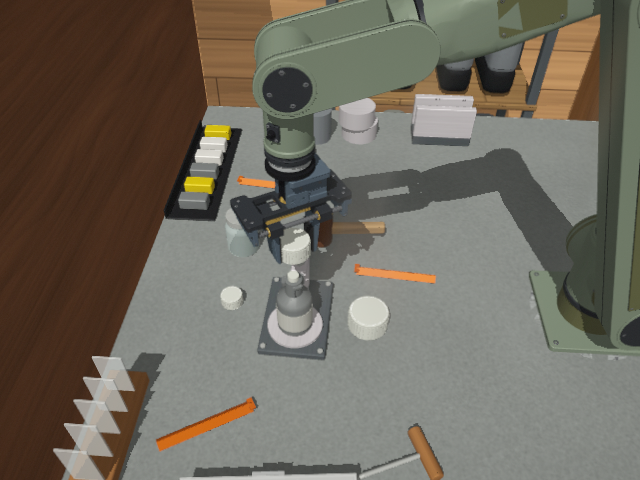

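View pics/top11.png

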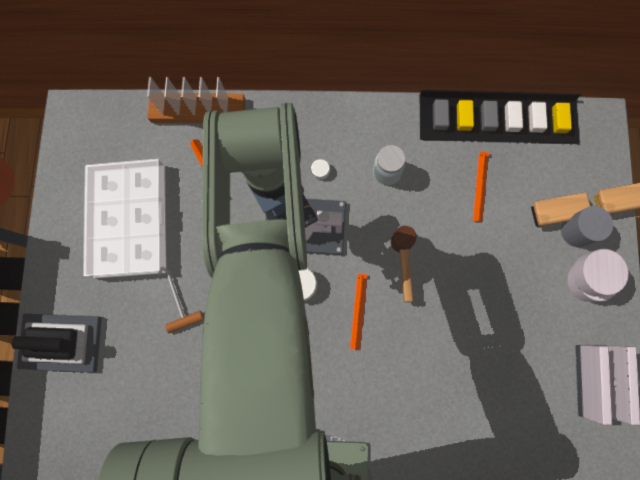

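View pics/wrist11.png

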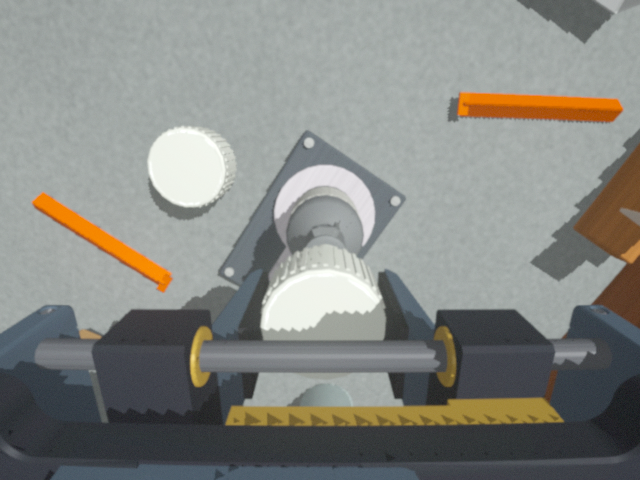

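The side view shows the cap held upright at (294,247), with the open neck and white plunger at (293,275) below it. The mallet is upright at top-view (404,238), and the other things have not moved. The held weight reads about 0.8 N, though a 30 g cap should give about 0.3 N, so the reading is mostly sensor offset.

```bash
python3 - <<'E'
from h import *
bot.job_done(); q()
E
```

```text
the job is handed in; nothing more can be done
the job is handed in; nothing more can be done
```

The job is done and handed in at about 27 s of the 61 s allowed. The arm is holding the cap still, about 7 cm above the bottle's mouth.

**What I did**
- **Pin:** I gripped the mallet by its handle and drove the lock pin down until it stopped. I then set the mallet down upright on clear counter before opening the gripper.
- **Cap:** I gripped the cap on the bottle, pressed it about 7 mm (roughly 7 N), turned it 62° anticlockwise and lifted it straight up.

**Last checks**
- **Pin travel:** its head moved 4.9 px in the side view, about 14 mm. A rougher two-camera estimate put its top at 119 mm rather than 123 mm, but those two cameras read heights about 4 mm low at the start as well.
- **Cap:** it came off with no pull force. The side view shows it upright in the gripper, with the open neck and white plunger below it.
- **Mallet and other things:** the mallet stands upright on the counter. The jar, the puller, the other caps and the pegs I could see are where they were; the arm hides part of v_peg3 in the last top view.
- **Not fully checked:** I had no direct view of the bottle staying still while I turned the cap. I inferred it from the pin being down and the cap coming free. The weight reading was about 0.5 N higher than a 30 g cap should give, which I put down to sensor offset.

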